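# Hold the bread-bin lid on its hinge line for the pin

## Robot

A 6-joint arm with a two-finger parallel gripper is mounted at the origin on the work surface. World frame = base frame: x ahead of the robot, y to its left, z up, the work surface at z = 0. Lengths are in m, angles in rad, forces in N, time in s.
With the tool pointing down it reaches from about 0.275 to 0.775 m from the base axis. Payload 14.6 kg.
Tool frame: the origin (TCP) lies midway between the tips of the shut fingers; the grasp point (between the pads) lies grasp_offset behind it (grasp_offset is the distance from the TCP to the grasp point, in m); z points along the fingers, y is the line along which they close (so a half turn about z gives the same grasp; the last joint's range is limited). The gripper opens to 85 mm and grips with 20 to 120 N. Pads are 22 mm wide; open, the fingers measure 114 mm over their backs; the gripper's body (76 mm by 85 mm) begins 54 mm behind the grasp point. The pads swing forward as they close: fully open they stand 13 mm farther back than shut.
Start: joints at [0.971, 0.263, -0.048, 1.259, 0, 1.415], TCP at [0.226, 0.474, 0.231] pointing down, gripper open.
Joint ranges: [-2.65, 2.65], [-0.89, 1.7], [-1.18, 1.37], [-2.13, 2.11], [-1.35, 1.29], [-3.14, 3.14]. Speed limits (rad/s): [1.89, 1.89, 2.57, 2.79, 3.14, 3.14].

## Interface

Orientations are given as a unit quaternion [w, x, y, z].
In Python, from station import * gives the robot as it stands.
- The arm moves only by the shell command python3 -m crank 'ROWS' [FORCE]. ROWS is JSON, a list of rows, each a list of 3 entries, a list of its own where there are three numbers: the finger opening in mm, from 0 to 85.4, then the shift along the world's x, y, z in units of 60 mm (1.0 is 60 mm), then the turn about the world's z in units of 10 degrees (1.0 is 10 degrees). A call has 1 to 12 rows; each row is the pose to reach, as a shift and turn from the pose commanded when the call began; what a row does not reach only later rows make up. A row lasts 1/8 s, in which the tool goes at most 62.5 mm and 10.7 degrees, less where a joint would pass 70% of its speed; a pose out of reach is approached as far as the arm can. A call with a gripper value outside its range is refused whole. The fingers move at their own pace and stop on an object; FORCE is the grip in N (left out, the last holds). Time passes only in rows, so rows that repeat a pose let the fingers close. It gives the time, the measured TCP pose, the force, the opening and the grip force at its end, in the units of the state.
- sense(): the state, without advancing time (a new reading comes with each control period).
- grab_frame(name): name is "scene" or "top" or "wrist"; returns a dict with "img" (420x560x3 uint8, red, green, blue), "fov_y" (degrees; the focal length in pixels is half the picture's height over the tangent of half this angle, whatever the lens; pixels are square), "cx", "cy" (the principal point, pixels), "distortion" ([k1, k2, p1, p2, k3] as OpenCV has them; the pictures are not rectified), "R" (3x3) and "t" (3): a world point X has camera coordinates R X + t. Camera axes: x right, y down, z forward; pixel columns grow to the right and rows downward; lengths in m; the calibration is good to about 2 mm. A picture is of the moment at which its call begins. There is no depth.
- hand_in(): hands the job in; it is judged then, once.
The state is a dict: "clock": time; "joints": joint angles; "dq": joint speeds; "tau": joint torques, N m; "tool_pos": TCP position; "tool_rot": TCP orientation; "wrist_force": force on the tool from outside, world axes, zero at the start; "ft_torque": the same for the moment, N m; "opening": finger opening in m; "grasp_force": force on a finger pad.
Only numpy, scipy, OpenCV 4.12 (cv2) and the standard library are available. Lean on these libraries where they do the work, as an engineer would, in place of code of your own. Each camera call takes 0.05 s, during which the arm holds its last target. There are 200 camera calls.

## Task

Lift the washed bamboo lid of the bread bin out of the drying rack and bring it upright to the back of the bin, so that its two hinge knuckles sit in the gaps between the bin's knuckles and the pin holes line up at both hinges. Finish still holding the lid there, steady, upright and hanging in the gripper rather than resting on the bin, so that I can push the hinge rod straight through. Leave the bin where it stands and do not disturb the plate in the rack, the mug or the rod.

Things in the scene. Friction and masses are not known exactly. Their poses are not given: they have to be found in the camera images.
- lid: Bin lid: bamboo board 300 x 180 x 12 mm, 0.4 to 0.6 kg, standing upright on its hinge edge in a rack slot. Origin: on its hinge axis, midway along. z up the board, y along the axis, x normal to the board, away from its underside (which faces the robot's side now and at the bin). Board spans x 0 to 12, y -150 to 150, z 8 to 188 mm; grip the top edge (z 188) from above.
- lid_knuckle_left (a point): Centre of the lid's left knuckle (lid y = +85 mm, on the hinge axis): a steel barrel along y, 12 mm in diameter, 21 mm long, with a 7 mm pin hole, 8 mm below the board's hinge edge. Axes as the lid's.
- lid_knuckle_right (a point): Centre of the lid's right knuckle (lid y = -85 mm), like the left one. Axes as the lid's.
- bin: Open bread bin, white sheet steel on rubber feet, 175 (x) x 300 (y) x 125 mm high, 2.4 kg, loose. Origin: centre of its underside; x points to its back wall (hinge side, away from the robot), z up. Outside the back wall are two hinge leaves. The pin axis runs along y at rim height (z 125 mm), x = 95.5 mm, 8 mm behind the wall; a lid knuckle on the axis is 2 mm off the wall.
- bin_gap_left (a point): Where the centre of the lid's left knuckle belongs: on the pin axis, in the middle of the gap (26 mm along y, so 2.5 mm play each end) between two bin knuckles 12 mm in diameter and 27 mm long, at bin y = +85 mm. The gap is open above, behind and below: only the gripper sets the lid's height; 2 mm too low, its hinge edge rests on the bin knuckles. Axes as the bin's.
- bin_gap_right (a point): The same point for the lid's right knuckle, in the gap at bin y = -85 mm. Axes as the bin's.
- rack: Steel wire plate rack in a grey drip tray, 230 (x) x 350 (y) mm, fixed. Origin: centre of its underside, z up. Two slots along y, 100 mm apart (middles at x = -50 and +50 mm), each 14 mm wide between prongs 88 mm high; things stand in them on wires 37 mm above the worktop. Lift straight up until clear of the prongs.
- plate: White side plate, 160 mm in diameter, 12 mm thick, standing on edge in the rack's other slot; its top is about 190 mm above the worktop. Origin: middle of its back face; x is its normal. Leave alone.
- mug: White mug, 82 mm in diameter, 92 mm high, on the worktop beyond the work. Origin: centre of its underside. Leave alone.
- rod: Steel hinge rod, 5 mm thick, 250 mm long (along its y), with a 28 mm bent end, lying on the worktop beyond the work. Origin: middle of its long part. Another person will push it in; leave alone.

How it is judged:
By the outcome, as a careful person would: the job done as asked, in the order asked, and still so for the second after the job is handed in, while the arm keeps its last pose, push and grip.
It also fails if it takes over 46 s, if anything falls off the work surface, if the arm or the gripper's body presses on something with over 40 N, if the wrist force passes 120 N, or if a joint passes its speed limit or range.

## Working session

There is one attempt and no reset: what is moved stays moved. The work goes in short steps, Python scripts to look and compute and a shell command to move; the robot and the scene stay as the last step left them, time stands still between calls to the robot, and variables do not carry over. Pictures are saved under pics/ and viewed, at most 10 in all, crops included, and the job is handed in when it is done.

```bash
mkdir -p pics; ls; cat > h.py <<'E'
from station import *
import numpy as np, cv2
def K(f):
    fl=210/np.tan(np.radians(f["fov_y"])/2); return np.array([[fl,0,f["cx"]],[0,fl,f["cy"]],[0,0,1.]])
def ray(f,uv):
    n=cv2.undistortPoints(np.array(uv,float).reshape(-1,1,2),K(f),np.array(f["distortion"],float)).reshape(-1,2)
    R=np.array(f["R"]);t=np.array(f["t"])
    d=np.c_[n,np.ones(len(n))]@R; return -R.T@t, d/np.linalg.norm(d,axis=1)[:,None]
def plane(f,uv,z):
    c,d=ray(f,uv); return c+d*((z-c[2])/d[:,2])[:,None]
def tri(obs):
    A=np.zeros((3,3));b=np.zeros(3)
    for f,uv in obs:
        c,d=ray(f,uv);d=d[0];P=np.eye(3)-np.outer(d,d);A+=P;b+=P@c
    x=np.linalg.solve(A,b)
    return x,[np.linalg.norm(np.cross(x-ray(f,uv)[0],ray(f,uv)[1][0])) for f,uv in obs]
def proj(f,X):
    R=np.array(f["R"]);r,_=cv2.Rodrigues(R)
    return cv2.projectPoints(np.array(X,float).reshape(-1,1,3),r,np.array(f["t"],float),K(f),np.array(f["distortion"],float))[0].reshape(-1,2)
E
python3 - <<'E'
from h import *
import pickle
F={n:grab_frame(n) for n in("scene","top","wrist")}
pickle.dump(F,open("f0.pkl","wb"))
for n in F:
    cv2.imwrite(f"pics/{n}0.png",cv2.resize(F[n]["img"][:,:,::-1],(800,600),interpolation=cv2.INTER_CUBIC))
    f=F[n];print(n,f["fov_y"],f["distortion"],-np.array(f["R"]).T@f["t"],np.array(f["R"])[2])
s=sense();print({k:np.round(s[k],3) for k in s}); print(grasp_offset if 'grasp_offset' in globals() else None)
E
```

```text
pics
scene 47.23430455000856 [-0.12316619  0.          0.          0.          0.        ] [ 0.95701231 -0.63218971  0.78514941] [-0.37412079  0.64315361 -0.66812205]
top 42.03657883655801 [-0.07856  0.       0.       0.       0.     ] [0.3360573  0.01146933 1.4930553 ] [ 0.18065923 -0.01552686 -0.98342318]
wrist 67.22829605547538 [0.00157354 0.         0.         0.         0.        ] [0.14973425 0.50942241 0.37338541] [ 0.28672949 -0.13828985 -0.94797791]
{'clock': np.float64(0.15), 'joints': array([ 0.971,  0.263, -0.049,  1.259, -0.   ,  1.416]), 'dq': array([-0.   , -0.   ,  0.001, -0.001,  0.   , -0.001]), 'tau': array([ 3.0000e-03, -6.3782e+01,  3.8465e+01,  1.1000e-02, -0.0000e+00,
       -0.0000e+00]), 'tool_pos': array([0.226, 0.474, 0.231]), 'tool_rot': array([-0.   ,  0.221,  0.975, -0.   ]), 'wrist_force': array([-0.683, -0.71 ,  0.182]), 'ft_torque': array([-0.011, -0.022, -0.017]), 'grasp_force': np.float64(0.0), 'opening': np.float64(0.085)}
0.0187
```

View pics/scene0.png

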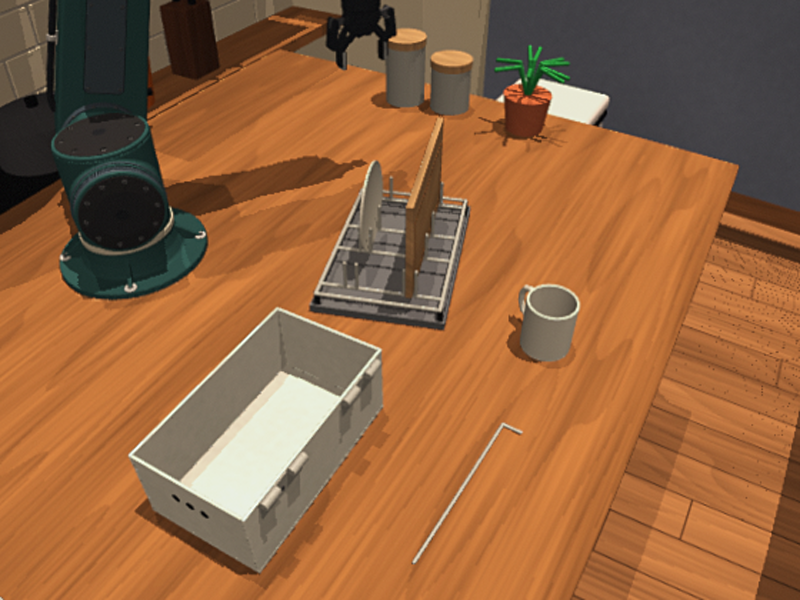

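View pics/top0.png

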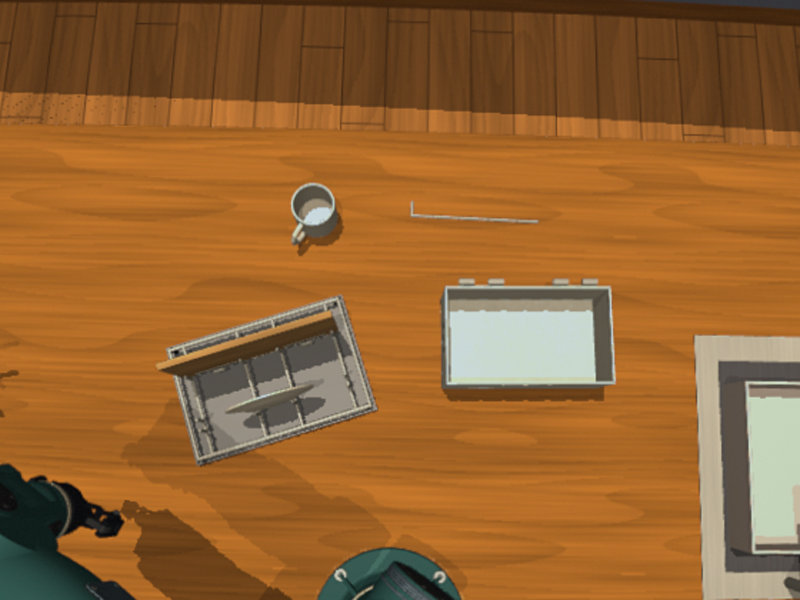

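View pics/wrist0.png

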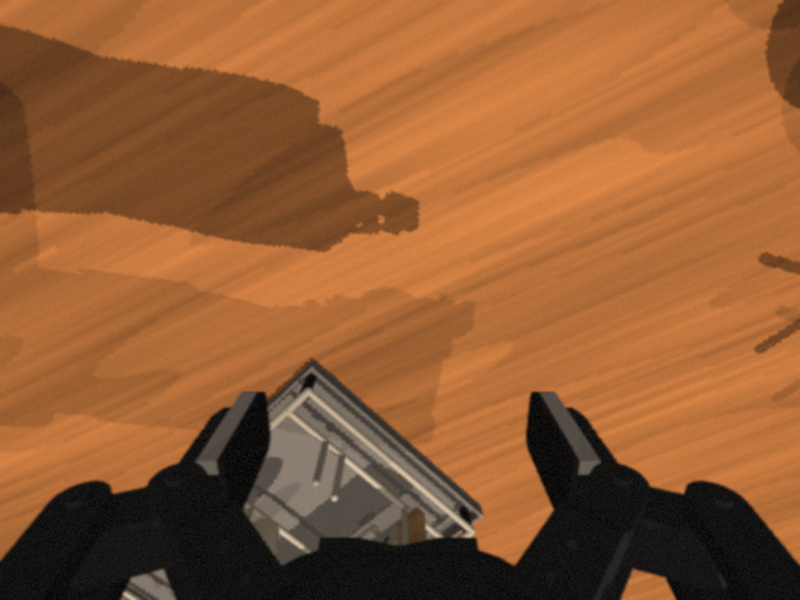

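The scene view shows the lid standing in the rack (top edge 438,118 to 408,200), the plate to its left, and the bin with two hinge leaves on its far side (around 285,480 and 362,380). In the top view the lid's top edge runs (158,365)–(334,317) and the bin knuckles sit at about (467,282), (497,282), (561,282) and (591,282). The wrist view shows only a rack corner.

```bash
python3 - <<'E'
from h import *
import pickle
F=pickle.load(open("f0.pkl","rb"));T=F["top"];S=F["scene"];W=F["wrist"]
np.set_printoptions(precision=4,suppress=True)
k=.7
print("lid ends z.22",plane(T,np.array([[158,365],[334,317]])*k,.22))
print("knuckles",plane(T,np.array([[467,282],[497,282],[561,282],[591,282]])*k,.13))
for n,a,b in(("lidA top-left end",(158,366),(438,120)),("lidB",(334,318),(409,203)),("gapL",(482,283),(356,384)),("gapR",(576,283),(284,482))):
    print(n,tri([(T,[np.array(a)*k]),(S,[np.array(b)*k])]))
# wrist cam in tool frame
from scipy.spatial.transform import Rotation as Ro
q=sense()["tool_rot"];R=Ro.from_quat(q,scalar_first=True).as_matrix();p=sense()["tool_pos"]
Rw=np.array(W["R"]);print("cam in tool",R.T@(-Rw.T@W["t"]-p),"\n",Rw@R)
E
```

```text
lid ends z.22 [[0.4464 0.3875 0.22  ]
 [0.5332 0.1024 0.22  ]]
knuckles [[ 0.6163 -0.1259  0.13  ]
 [ 0.6177 -0.1797  0.13  ]
 [ 0.6207 -0.2952  0.13  ]
 [ 0.6222 -0.3497  0.13  ]]
lidA top-left end (array([0.4441, 0.389 , 0.2108]), [np.float64(0.0017306497857055262), np.float64(0.001730649785705455)])
lidB (array([0.5363, 0.1057, 0.2215]), [np.float64(0.0060143086849792785), np.float64(0.00601430868497919)])
gapL (array([ 0.6158, -0.1543,  0.1228]), [np.float64(0.001051690003729017), np.float64(0.0010516900037288693)])
gapR (array([ 0.6231, -0.3224,  0.1223]), [np.float64(0.0026149328737231398), np.float64(0.0026149328737233744)])
cam in tool [ 0.084  -0.0006 -0.1424] 
 [[ 0.0001  1.      0.0008]
 [-0.9479  0.0003 -0.3184]
 [-0.3184 -0.0008  0.9479]]
```

```bash
python3 -m crank '[[85,[0.4,-0.7,1],-0.8],[85,[1,-1.7,1.6],-1.6],[85,[1.5,-2.7,1.6],-2.4],[85,[2,-3.7,1.6],-3.2],[85,[2.5,-4.7,1.6],-4],[85,[3,-5.7,1.6],-4.8],[85,[3.5,-6.7,1.6],-5.6],[85,[4,-7.7,1.6],-6.3],[85,[4.5,-8.7,1.6],-6.3],[85,[5,-9.7,1.6],-6.3],[85,[5.5,-10.7,1.6],-6.3],[85,[6,-11.7,1.6],-6.3]]'
python3 -m crank '[[85,[0.2,-0.6,-0.3],0],[85,[0.2,-0.6,-0.3],0],[85,[0.2,-0.6,-0.3],0],[85,[0.2,-0.6,-0.3],0]]'
python3 - <<'E'
from h import *
import pickle
f=grab_frame("wrist");pickle.dump(f,open("b1.pkl","wb"));s=sense();print(s["clock"],s["tool_pos"],s["tool_rot"],np.abs(s["dq"]).max())
cv2.imwrite("pics/b1.png",cv2.resize(f["img"][:,:,::-1],(800,600),interpolation=cv2.INTER_CUBIC))
E
```

```text
clock: 1.65
tool_pos: [0.5541, -0.1656, 0.3271]
tool_rot: [-0.0, 0.698, 0.716, 0.0]
wrist_force: [1.2, 0.7, 0.5]
opening: 0.0851
grasp_force: 0.0
clock: 2.15
tool_pos: [0.5655, -0.1986, 0.3101]
tool_rot: [0.0, 0.697, 0.717, 0.0]
wrist_force: [-0.2, 0.4, -0.8]
opening: 0.0852
grasp_force: 0.0
2.2 [ 0.56554991 -0.19858957  0.31008582] [5.04065319e-04 6.97302188e-01 7.16777073e-01 1.80992956e-04] 0.002810192942479611
```

View pics/b1.png

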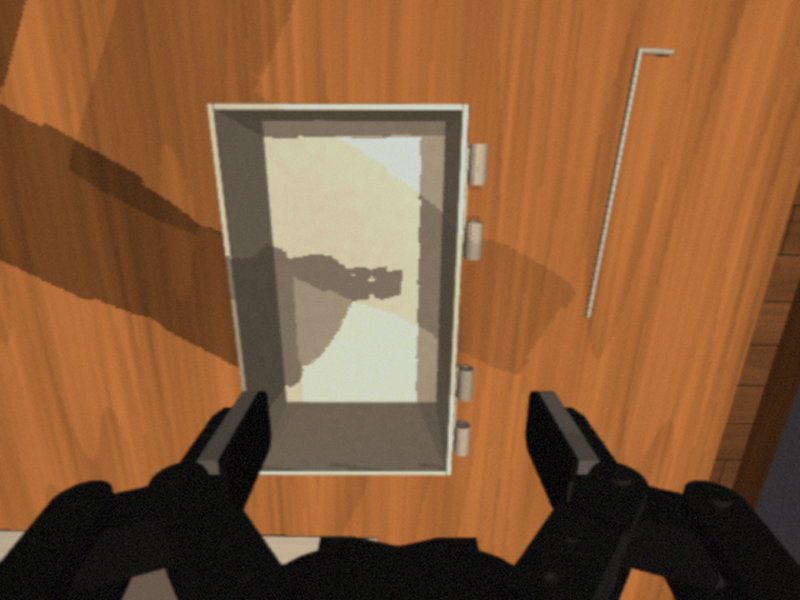

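The wrist view shows the bin from above with all four knuckles clear: (479,165), (474,240), (466,383), (462,438). I'll take a second view shifted in x.

```bash
python3 -m crank '[[85,[1,0,0],0],[85,[1.8,0,0],0],[85,[1.8,0,0],0],[85,[1.8,0,0],0],[85,[1.8,0,0],0]]'
python3 - <<'E'
from h import *
import pickle
g=grab_frame("wrist");pickle.dump(g,open("b2.pkl","wb"));f=pickle.load(open("b1.pkl","rb"))
ax=plane(f,np.array([[479,165],[474,240],[466,383],[462,438]])*.7,.125);print(ax)
p2=proj(g,ax);print(p2)
rows=[]
for im,P in((f,np.array([[479,165],[474,240],[466,383],[462,438]])*.7),(g,p2)):
    a,b=[P[[0,1]].mean(0),P[[2,3]].mean(0)]
    for c in(a,b):
        x,y=int(c[0])-25,int(c[1])-45
        rows.append(cv2.resize(im["img"][y:y+90,x:x+50,::-1],None,fx=4,fy=6,interpolation=cv2.INTER_CUBIC)); print(x,y)
cv2.imwrite("pics/kn.png",np.hstack(rows))
E
```

```text
clock: 2.82
tool_pos: [0.6727, -0.1992, 0.3105]
tool_rot: [0.0, 0.698, 0.716, 0.0]
wrist_force: [-0.5, 0.6, 0.2]
opening: 0.0848
grasp_force: 0.0
[[ 0.61786772 -0.12369917  0.125     ]
 [ 0.61869412 -0.17612818  0.125     ]
 [ 0.62177752 -0.29343831  0.125     ]
 [ 0.62236782 -0.34600837  0.125     ]]
[[227.08223735 111.71107863]
 [229.15992205 164.51101139]
 [234.17102876 265.14484139]
 [235.44243634 303.83810161]]
308 96
299 242
203 93
209 239
```

View pics/kn.png

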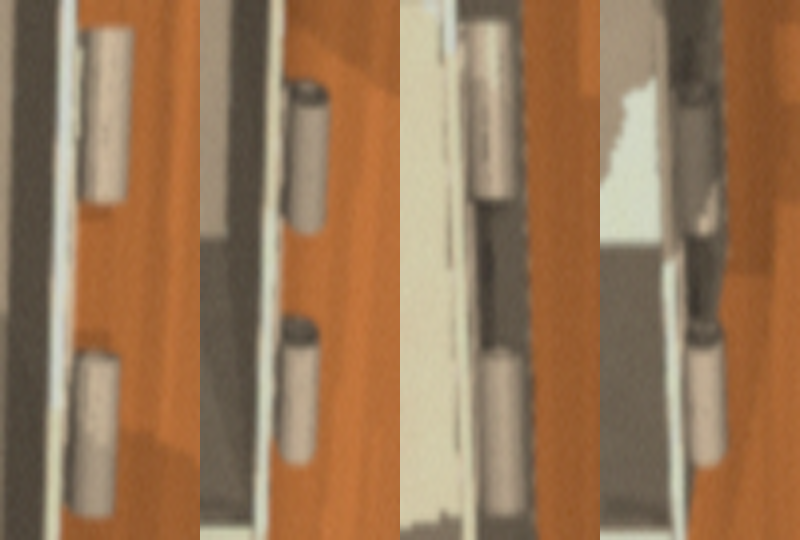

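The barrels show clearly in both views. Left gap, view 1: barrel ends at local y 203 and 355. Right gap: 233 and 335. I'll triangulate the silhouette midlines.

```bash
python3 - <<'E'
from h import *
import pickle
np.set_printoptions(precision=4,suppress=True)
f=pickle.load(open("b1.pkl","rb"));g=pickle.load(open("b2.pkl","rb"))
px=lambda o,x,y:np.array([[o[0]+(x+.5)/4-.5,o[1]+(y+.5)/6-.5]])
D={"L-up":((103,203),(94.5,200)),"L-lo":((97,350),(102.5,350)),"R-up":((107,225),(97.5,225)),"R-lo":((100,335),(104.5,335)),
"Lup-out":((108,30),(92,28)),"Rlo-out":((98.5,460),(108,460))}
oL=((308,96),(203,93));oR=((299,242),(209,239))
for k,(a,b) in D.items():
    o=oL if k[0]=="L" else oR
    print(k,*tri([(f,px(o[0],*a)),(g,px(o[1],*b))]))
# y of inner ends from top rims
for n,o,i,im in(("L1",oL,0,f),("L2",oL,1,g),("R1",oR,0,f),("R2",oR,1,g)):
    rows={"L":(203,358),"R":(235,347)}[n[0]]
    print(n,[plane(im,px(o[i],100,r),.130)[0,1] for r in rows])
E
```

```text
L-up [ 0.6169 -0.1371  0.1262] [np.float64(0.00010625363668576098), np.float64(0.00010625363668581476)]
L-lo [ 0.6179 -0.162   0.1234] [np.float64(0.0002789217639599197), np.float64(0.0002789217639598973)]
R-up [ 0.6209 -0.3048  0.1303] [np.float64(3.0556044755904505e-05), np.float64(3.055604475591651e-05)]
R-lo [ 0.6217 -0.3331  0.1248] [np.float64(0.00011313966789141022), np.float64(0.00011313966789135525)]
Lup-out [ 0.6164 -0.11    0.1226] [np.float64(0.00023733088549255296), np.float64(0.0002373308854925349)]
Rlo-out [ 0.6228 -0.3602  0.1283] [np.float64(0.00015453477920934604), np.float64(0.00015453477920936452)]
L1 [np.float64(-0.13679452733438927), np.float64(-0.16216891588726914)]
L2 [np.float64(-0.13743391566865532), np.float64(-0.1627706955904173)]
R1 [np.float64(-0.30728759728224997), np.float64(-0.33249316018442004)]
R2 [np.float64(-0.30713325446611117), np.float64(-0.3322688981724183)]
```

```bash
python3 -m crank '[[85,[-0.3,1,0.5],0.7],[85,[-0.5,2,0.5],1.5],[85,[-0.8,3,0.5],1.5],[85,[-1,4,0.5],1.5],[85,[-1.1,5,0.5],1.5],[85,[-1.2,6,0.5],1.5],[85,[-1.8,7,0.5],1.5],[85,[-2.4,8,0.5],1.5],[85,[-2.4,8,0.5],1.5],[85,[-2.4,8,0.5],1.5],[85,[-2.4,8,0.5],1.5],[85,[-2.4,8,0.5],1.5]]'
python3 -m crank '[[85,[0,0,0],0],[85,[0,0,0],0]]'
python3 -c "
from h import *
import pickle
pickle.dump(grab_frame('wrist'),open('l1.pkl','wb'))"
python3 -m crank '[[85,[0.8,0.2,0],0],[85,[1.6,0.5,0],0],[85,[1.6,0.5,0],0],[85,[1.6,0.5,0],0],[85,[1.6,0.5,0],0],[85,[1.6,0.5,0],0]]'
python3 - <<'E'
from h import *
import pickle
pickle.dump(grab_frame('wrist'),open('l2.pkl','wb'))
im=[cv2.resize(pickle.load(open(n,"rb"))["img"][:,:,::-1],(800,600),interpolation=cv2.INTER_CUBIC)[:,200:600] for n in("l1.pkl","l2.pkl")]
cv2.imwrite("pics/lid.png",np.hstack(im))
E
```

```text
clock: 4.38
tool_pos: [0.5303, 0.2793, 0.3392]
tool_rot: [0.0, 0.599, 0.801, -0.0]
wrist_force: [0.6, 0.5, 0.1]
opening: 0.0847
grasp_force: 0.0
clock: 4.62
tool_pos: [0.5299, 0.2801, 0.3392]
tool_rot: [-0.0, 0.598, 0.801, -0.0]
wrist_force: [-0.7, 0.3, -0.7]
opening: 0.0849
grasp_force: 0.0
clock: 5.42
tool_pos: [0.6248, 0.3103, 0.3404]
tool_rot: [0.0, 0.598, 0.801, 0.0]
wrist_force: [0.1, -0.5, 0.8]
opening: 0.0849
grasp_force: 0.0
```

View pics/lid.png

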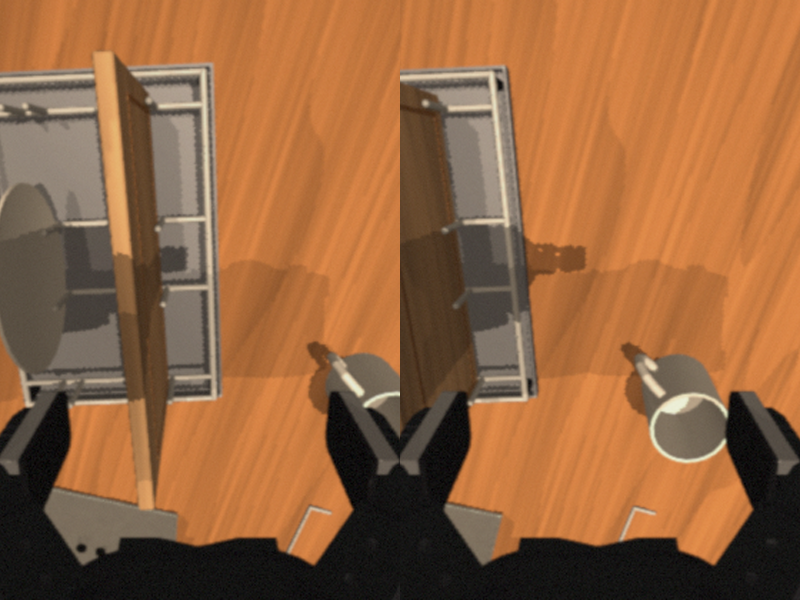

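The left panel shows the lid's top edge from (295,52)–(314,54) at the near end to (339,508)–(354,508) at the far end. In the second view the edge is cut off on the left, so I'll take another from the robot's side.

```bash
python3 -m crank '[[85,[-0.8,-0.2,0],0],[85,[-1.6,-0.5,0],0],[85,[-2.4,-0.7,0],0],[85,[-3.2,-1,0],0],[85,[-3.2,-1,0],0],[85,[-3.2,-1,0],0],[85,[-3.2,-1,0],0],[85,[-3.2,-1,0],0]]'
python3 - <<'E'
from h import *
import pickle
f=pickle.load(open("l1.pkl","rb"));g=grab_frame('wrist');pickle.dump(g,open('l3.pkl','wb'))
c1=np.array([[304.5,53],[346.5,508]])*.7
X=plane(f,c1,.22);p=proj(g,X);print(X,p)
t=[]
for im,P in((f,c1),(g,p)):
    for c in P:
        x,y=max(0,int(c[0])-20),max(0,int(c[1])-30);print(x,y)
        t.append(cv2.resize(im["img"][y:y+60,x:x+40,::-1],(200,300),interpolation=cv2.INTER_CUBIC))
x,y=0,0
cv2.imwrite("pics/lid2.png",np.vstack([np.hstack(t),cv2.resize(g["img"][:,:,::-1],(800,600))[:300]]))
E
```

```text
clock: 6.48
tool_pos: [0.4343, 0.2507, 0.3389]
tool_rot: [-0.0, 0.598, 0.801, -0.0]
wrist_force: [-0.6, -0.3, 0.3]
opening: 0.0851
grasp_force: 0.0
[[0.44473994 0.39156114 0.22      ]
 [0.53824809 0.11465949 0.22      ]] [[349.35226357  35.27137294]
 [339.59795481 355.15124244]]
193 7
222 325
329 5
319 325
```

View pics/lid2.png

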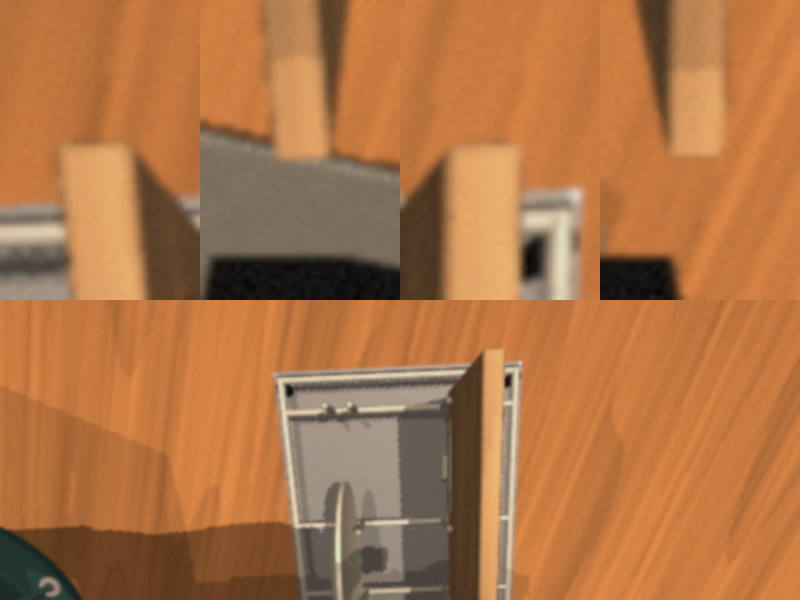

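Both ends of the top edge are clear in both views: near end corners at about (60..132,146) and (447..520,146), far end at about (276..329,158) and (669..721,155). Now I'll triangulate them.

```bash
python3 - <<'E'
from h import *
import pickle
np.set_printoptions(precision=4,suppress=True)
f=pickle.load(open("l1.pkl","rb"));g=pickle.load(open("l3.pkl","rb"))
px=lambda o,x,y:np.array([[o[0]+(x+.5)/5-.5,o[1]+(y+.5)/5-.5]])
P=[]
for a,b,o1,o2 in(((60,146),(47,147),(193,7),(329,5)),((132,147),(120,146),(193,7),(329,5)),((76,160),(69,156),(222,325),(319,325)),((129,157),(121,155),(222,325),(319,325))):
    x,e=tri([(f,px(o1,*a)),(g,px(o2,*b))]);P.append(x);print(x,e[0])
P=np.array(P);A=P[:2].mean(0);B=P[2:].mean(0);c=(A+B)/2;d=A-B
print("center",c,"len",np.linalg.norm(d),"yaw deg",np.degrees(np.arctan2(-d[0],d[1])),"dz",d[2])
s=sense();R=s["tool_rot"];print("tool yaw",np.degrees(2*np.arctan2(R[1],R[2])),s["tool_pos"],"units",(c-s["tool_pos"])/.06)
E
```

```text
[0.4371 0.3913 0.2143] 2.1957259338337912e-06
[0.4475 0.3943 0.2146] 0.00013062800548983063
[0.5332 0.1085 0.2164] 0.00016764476627580133
[0.5438 0.1115 0.2156] 1.6840484025818695e-05
center [0.4904 0.2514 0.2152] len 0.2987453921900946 yaw deg 18.792322652610093 dz -0.0015745901007819252
tool yaw 73.49127614442163 [0.4342 0.2506 0.3389] units [ 0.9369  0.0128 -2.061 ]
```

```bash
python3 -m crank '[[85,[0.5,0,0],0.23],[85,[0.94,0.01,0],0.23],[85,[0.94,0.01,-0.6],0.23],[85,[0.94,0.01,-1.4],0.23],[85,[0.94,0.01,-2.1],0.23],[85,[0.94,0.01,-2.6],0.23],[85,[0.94,0.01,-2.6],0.23],[85,[0.94,0.01,-2.6],0.23],[85,[0.94,0.01,-2.6],0.23]]'
python3 -m crank '[[0,[0,0,0],0],[0,[0,0,0],0],[0,[0,0,0],0],[0,[0,0,0],0],[0,[0,0,0],0],[0,[0,0,0],0],[0,[0,0,0],0],[0,[0,0,0],0]]' 40
```

```text
clock: 7.65
tool_pos: [0.4908, 0.2514, 0.1846]
tool_rot: [0.001, 0.582, 0.813, 0.001]
wrist_force: [-0.8, -0.2, 0.5]
opening: 0.0853
grasp_force: 0.0
clock: 8.65
tool_pos: [0.4903, 0.2512, 0.1835]
tool_rot: [0.0, 0.582, 0.813, 0.0]
wrist_force: [4.7, 1.7, 1.0]
opening: 0.0115
grasp_force: 41.6
```

```bash
python3 -m crank '[[0,[0,0,0],0],[0,[0,0,0],0],[0,[0,0,0.1],0],[0,[0,0,0.2],0],[0,[0,0,0.4],0],[0,[0,0,0.4],0]]' 115
python3 -m crank '[[0,[0,0,0.3],0],[0,[0,0,0.6],0],[0,[0,0,0.9],0],[0,[0,0,1.2],0],[0,[0,0,1.5],0],[0,[0,0,1.8],0],[0,[0,0,2.1],0],[0,[0,0,2.4],0],[0,[0,0,2.4],0],[0,[0,0,2.4],0]]'
python3 -c "
from h import *
import pickle
s=sense();print(s['ft_torque'],s['wrist_force'])
F={n:grab_frame(n) for n in('scene','top','wrist')};pickle.dump(F,open('g.pkl','wb'))
cv2.imwrite('pics/g.png',np.hstack([F['scene']['img'][40:300,180:380,::-1],F['top']['img'][180:440,80:280,::-1],F['wrist']['img'][:260,180:380,::-1]]))"
```

```text
clock: 9.4
tool_pos: [0.49, 0.2511, 0.2073]
tool_rot: [-0.0, 0.582, 0.813, -0.0]
wrist_force: [4.3, 1.0, -2.0]
opening: 0.0106
grasp_force: 113.7
clock: 10.65
tool_pos: [0.4895, 0.2509, 0.3499]
tool_rot: [-0.001, 0.582, 0.813, -0.001]
wrist_force: [-0.1, 0.0, -5.3]
opening: 0.0105
grasp_force: 113.9
[-0.00374209  0.0120103  -0.01521891] [-0.0863051   0.03822942 -5.29582552]Traceback (most recent call last):
  File "<string>", line 6, in <module>
    cv2.imwrite('pics/g.png',np.hstack([F['scene']['img'][40:300,180:380,::-1],F['top']['img'][180:440,80:280,::-1],F['wrist']['img'][:260,180:380,::-1]]))
                             ~~~~~~~~~^^^^^^^^^^^^^^^^^^^^^^^^^^^^^^^^^^^^^^^^^^^^^^^^^^^^^^^^^^^^^^^^^^^^^^^^^^^^^^^^^^^^^^^^^^^^^^^^^^^^^^^^^^^^^^^^^^^^
    return _nx.concatenate(arrs, 1, dtype=dtype, casting=casting)
           ~~~~~~~~~~~~~~~^^^^^^^^^^^^^^^^^^^^^^^^^^^^^^^^^^^^^^^
ValueError: all the input array dimensions except for the concatenation axis must match exactly, but along dimension 0, the array at index 0 has size 260 and the array at index 1 has size 240
```

The lid is off the wires (5.3 N, moment about zero). Carrying it over the bin hinge with clearance.

```bash
python3 -m crank '[[0,[0.1,-0.3,0],0],[0,[0.2,-0.8,0],-0.2],[0,[0.4,-1.4,0],-0.5],[0,[0.6,-2.1,0],-0.8],[0,[0.8,-2.8,0],-1.1],[0,[1,-3.5,0],-1.4],[0,[1.2,-4.2,0],-1.74],[0,[1.4,-4.9,0],-1.74],[0,[1.6,-5.6,0],-1.74],[0,[1.8,-6.3,0],-1.74],[0,[2,-7,0],-1.74],[0,[2.1,-7.4,0],-1.74]]'
python3 -m crank '[[0,[0.1,-0.35,0],0],[0,[0.16,-0.6,0],0],[0,[0.16,-0.69,-0.1],0],[0,[0.16,-0.69,-0.3],0],[0,[0.16,-0.69,-0.3],0],[0,[0.16,-0.69,-0.3],0],[0,[0.16,-0.69,-0.3],0],[0,[0.16,-0.69,-0.3],0]]'
python3 - <<'E'
from h import *
import pickle
s=sense();print(s['clock'],s['tool_pos'],np.degrees(np.pi/2-2*np.arctan2(s['tool_rot'][1],s['tool_rot'][2])),s['ft_torque'],s['wrist_force'])
F={n:grab_frame(n) for n in('scene','top','wrist')};pickle.dump(F,open('h1.pkl','wb'))
a=cv2.resize(F['scene']['img'][160:400,85:285,::-1],None,fx=2.5,fy=2.5,interpolation=cv2.INTER_CUBIC)
b=cv2.resize(F['wrist']['img'][:400,180:380,::-1],(300,600))
cv2.imwrite('pics/h1.png',np.hstack([a,b]))
E
```

```text
clock: 12.3
tool_pos: [0.6159, -0.1959, 0.3504]
tool_rot: [-0.0, 0.699, 0.715, -0.0]
wrist_force: [-0.0, 1.8, -5.1]
opening: 0.0104
grasp_force: 113.8
clock: 13.3
tool_pos: [0.6257, -0.2343, 0.3335]
tool_rot: [0.0, 0.698, 0.716, 0.0]
wrist_force: [0.2, 0.4, -4.9]
opening: 0.0102
grasp_force: 113.9
13.3 [ 0.62570729 -0.23425797  0.33353459] 1.4268661211790312 [ 0.03355107  0.00406079 -0.03566706] [ 0.18224159  0.37894415 -4.86575307]
```

View pics/h1.png

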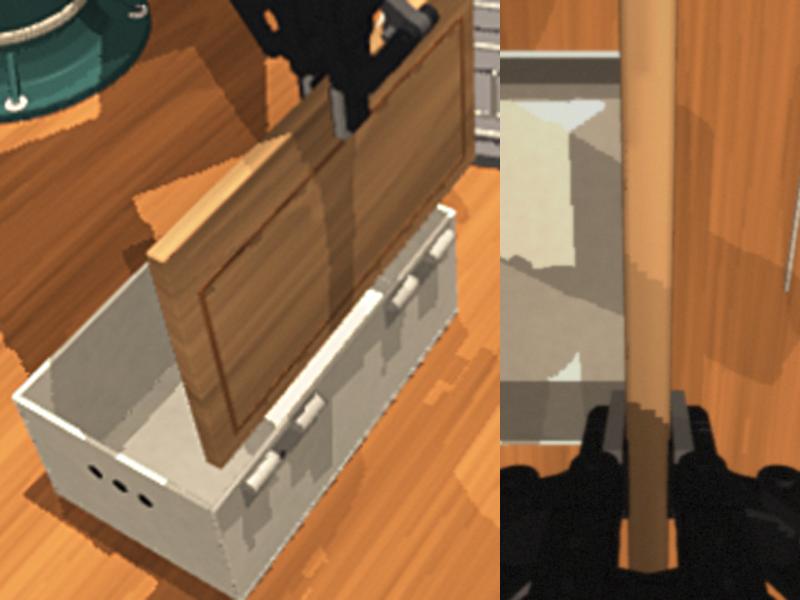

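The scene shows the lid upright over the hinge line, with its near lower corner at crop (215,462) and the bin knuckles at (264,472), (310,411), (407,291) and (443,246). The wrist view shows the lid edge-on between the pads. Next I'll compare these with the predicted projections.

```bash
cat > pr.py <<'E'
from h import *
import pickle
np.set_printoptions(precision=1,suppress=True)
def rz(a):
    a=np.radians(a);return np.array([[np.cos(a),-np.sin(a),0],[np.sin(a),np.cos(a),0],[0,0,1]])
def lidpts(tcp,yaw,P): # lid frame points mm -> world ; axis 6 mm robotward of TCP
    return (np.array(P)/1e3-[.006,0,0])@rz(yaw).T+[tcp[0],tcp[1],tcp[2]-.155]
def binpts(P): return (np.array(P)/1e3)@rz(1.4).T+[.6194,-.2348,.1255]
E
python3 - <<'E'
from pr import *
F=pickle.load(open("h1.pkl","rb"));S=F["scene"]
c=lambda f,X:(proj(f,X)-[85,160]+.5)*2.5-.5
print("bin kn centres (pred, crop px)\n",c(S,binpts([[0,y,0] for y in(-111.5,-58.5,58.5,111.5)])))
L=[[0,-150,188],[12,-150,188],[12,-150,8],[0,-150,8],[12,150,188],[12,150,8],[0,150,188]]
W=lidpts([.6257,-.2343,.3335],1.43,L)
print("lid scene\n",c(S,W))
print("lid knuckle scene\n",c(S,lidpts([.6257,-.2343,.3335],1.43,[[0,-85,0],[0,85,0]])))
w=(proj(F["wrist"],W)-[180,0]+.5)*1.5-.5; w[:,0]+=500
print("wrist lid top\n",w[[0,1,4,6]]); print("top raw\n",proj(F["top"],W))
E
```

```text
bin kn centres (pred, crop px)
 [[256.8 468.8]
 [304.6 408.7]
 [398.4 291. ]
 [436.  243.7]]
lid scene
 [[142.7 250.7]
 [162.  259.9]
 [220.4 469.6]
 [204.1 460.7]
 [474.2 -50. ]
 [475.4 158.4]
 [457.7 -55. ]]
lid knuckle scene
 [[271.7 389.4]
 [415.3 216.3]]
wrist lid top
 [[ 636.9  813.1]
 [ 668.9  813.2]
 [ 693.6 -253.3]
 [ 624.1 -253.2]]
top raw
 [[457.7 175.4]
 [457.3 170. ]
 [433.1 188. ]
 [433.4 192.7]
 [318.7 169.4]
 [312.3 187.7]
 [318.8 174.9]]
```

```bash
python3 - <<'E'
from pr import *
F=pickle.load(open("h1.pkl","rb"));f=F["wrist"]
hsv=cv2.cvtColor(cv2.GaussianBlur(f["img"],(3,3),0),cv2.COLOR_RGB2LAB).astype(float)
s=sense();print(s["tool_pos"],s["opening"])
for yl in(40,80,110):  # predicted edges by row
    pass
Y=np.linspace(-40,145,60)
pl=proj(f,lidpts([.6257,-.2343,.3335],1.43,np.c_[0*Y,Y,0*Y+188]));pr_=proj(f,lidpts([.6257,-.2343,.3335],1.43,np.c_[0*Y+12,Y,0*Y+188]))
for r in(10,50,90,130,170,210,250,270):
    g=np.linalg.norm(np.gradient(hsv[r-3:r+4].mean(0),axis=0),axis=1)
    a=np.argsort(-g[240:330])[:6]+240
    o=np.argsort(pl[:,1]);
    print(r,"pred",np.interp(r,pl[o,1],pl[o,0]),np.interp(r,pr_[o,1],pr_[o,0]),"peaks",sorted(a),g[sorted(a)])
E
```

```text
[ 0.6 -0.2  0.3] 0.01034264954420609
10 pred 264.73303639662174 304.70093640618916 peaks [np.int64(258), np.int64(261), np.int64(262), np.int64(295), np.int64(296), np.int64(297)] [11.3  9.9  8.6 10.7 15.  11.9]
50 pred 265.21448237777287 303.7705995552408 peaks [np.int64(259), np.int64(260), np.int64(261), np.int64(262), np.int64(295), np.int64(296)] [ 9.4 16.1 16.6 12.2 13.  12.6]
90 pred 265.6953713786824 302.84135125487074 peaks [np.int64(259), np.int64(260), np.int64(261), np.int64(294), np.int64(295), np.int64(296)] [16.4 19.3  9.7 12.3 16.4 13.1]
130 pred 266.1757009866445 301.9131960967644 peaks [np.int64(262), np.int64(263), np.int64(264), np.int64(293), np.int64(294), np.int64(295)] [10.9 14.3 13.1 11.4 15.7 13.9]
170 pred 266.655470374543 300.98613575077565 peaks [np.int64(261), np.int64(264), np.int64(265), np.int64(266), np.int64(293), np.int64(294)] [ 9.7 11.8 12.  11.3 13.1 14.1]
210 pred 267.1346784389351 300.0601723359029 peaks [np.int64(261), np.int64(262), np.int64(263), np.int64(265), np.int64(292), np.int64(293)] [11.5 14.9  8.4  8.5  9.1 10.1]
250 pred 267.6133255093332 299.1353052653477 peaks [np.int64(261), np.int64(262), np.int64(263), np.int64(266), np.int64(291), np.int64(292)] [ 9.1 17.4 16.5  8.9  8.1  9.6]
270 pred 267.85243945295593 298.67328129040317 peaks [np.int64(273), np.int64(292), np.int64(293), np.int64(313), np.int64(314), np.int64(315)] [11.8 17.9 18.6 11.7 15.9 14.8]
```

The lid in the hand appears about 2 mm toward the robot compared with the prediction. That means the wrist camera has a lateral bias, so the bin axis must be about 2 mm farther in x. I'll correct for it and descend to just above the seat.

```bash
python3 -m crank '[[0,[0.035,-0.01,-0.1],0],[0,[0.035,-0.01,-0.2],0],[0,[0.035,-0.01,-0.3],0],[0,[0.035,-0.01,-0.4],0],[0,[0.035,-0.01,-0.5],0],[0,[0.035,-0.01,-0.5],0],[0,[0.035,-0.01,-0.5],0]]'
python3 -m crank '[[0,[0,0,-0.1],0],[0,[0,0,-0.15],0],[0,[0,0,-0.2],0],[0,[0,0,-0.25],0],[0,[0,0,-0.3],0],[0,[0,0,-0.3],0],[0,[0,0,-0.3],0],[0,[0,0,-0.3],0]]'
python3 - <<'E'
from pr import *
s=sense();print(s['clock'],s['tool_pos']*1000,s['ft_torque']*100,s['wrist_force'])
F={n:grab_frame(n) for n in('scene','top','wrist')};pickle.dump(F,open('h2.pkl','wb'))
S=F["scene"]
# near hinge / far hinge / near top corner, 5x
cr=[(165,300),(222,238),(120,235)]
t=[cv2.resize(S["img"][y:y+60,x:x+53,::-1],(265,300),interpolation=cv2.INTER_CUBIC) for x,y in cr]
f0=pickle.load(open("f0.pkl","rb"))["scene"]
t2=[cv2.resize(f0["img"][y:y+60,x:x+53,::-1],(265,300),interpolation=cv2.INTER_CUBIC) for x,y in cr[:2]]
W=F["wrist"]["img"][140:260,245:351,::-1]
cv2.imwrite("pics/h2.png",np.vstack([np.hstack(t),np.hstack(t2+[cv2.resize(W,(265,300))])]))
L=[[0,-150,188],[12,-150,188],[12,-150,8],[0,-150,8],[12,150,188],[12,150,8],[12,-44.5,8],[12,-125,8]]
q=proj(S,lidpts(s['tool_pos'],1.43,L));print("lid",q)
E
```

```text
clock: 14.32
tool_pos: [0.6278, -0.2349, 0.3035]
tool_rot: [0.0, 0.698, 0.716, 0.0]
wrist_force: [-0.1, -0.2, -5.3]
opening: 0.0104
grasp_force: 113.8
clock: 15.32
tool_pos: [0.6277, -0.2349, 0.2854]
tool_rot: [0.0, 0.698, 0.716, 0.0]
wrist_force: [-0.0, 0.2, -4.2]
opening: 0.0104
grasp_force: 113.9
15.325 [ 627.7 -234.9  285.4] [-1.6 -0.8  0.1] [-0.   0.2 -4.2]
lid [[150.1 286.9]
 [157.5 290.6]
 [178.7 365.8]
 [172.4 362.3]
 [275.4 165. ]
 [275.7 242.2]
 [217.7 316.2]
 [188.5 353.4]]
```

View pics/h2.png

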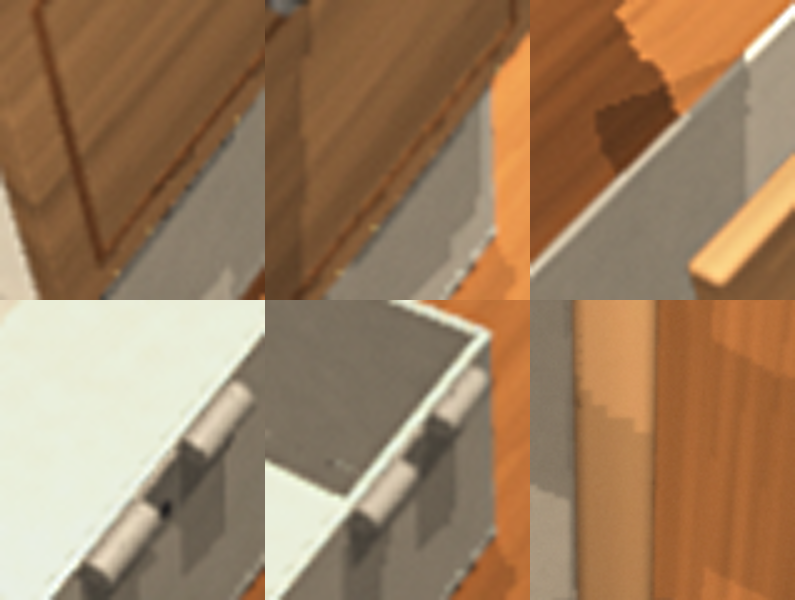

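The board hides the knuckles in the scene view. Its lower edge runs along raw (212,324)–(188,354), about 1 px below the prediction. The bin barrels lie 1.8 px right of theirs, which supports the x correction to within about 0.5 mm. Next I'll find the height by a light touch of the hinge edge on the bin knuckles.

```bash
python3 -m crank '[[0,[-0.005,0,-0.03],0],[0,[-0.005,0,-0.06],0],[0,[-0.005,0,-0.09],0],[0,[-0.005,0,-0.09],0],[0,[-0.005,0,-0.09],0]]'
for i in 1 2; do python3 -c "
from h import *
s=sense();print(s['tool_pos']*1000,s['wrist_force'],s['ft_torque']*100)"; python3 -m crank '[[0,[0,0,0],0]]' | grep -E 'force: \['; done
python3 -m crank '[[0,[0,0,-0.02],0],[0,[0,0,-0.02],0],[0,[0,0,-0.02],0]]'
```

```text
clock: 16.1
tool_pos: [0.6274, -0.2349, 0.2799]
tool_rot: [0.0, 0.698, 0.716, 0.0]
wrist_force: [0.1, -0.9, -5.3]
opening: 0.0106
grasp_force: 113.9
[ 627.42791734 -234.91952796  279.90830428] [ 0.07598443 -0.89459857 -5.32180771] [ 1.32130847 -2.58188678  0.82924511]
wrist_force: [-0.3, 0.0, -5.0]
[ 627.42338826 -234.97676999  279.90764455] [-0.26704789  0.02877468 -5.04639358] [ 0.61933451 -0.58991366  1.11867834]
wrist_force: [-1.2, 0.5, -5.1]
clock: 16.73
tool_pos: [0.6274, -0.2349, 0.2787]
tool_rot: [-0.0, 0.698, 0.716, -0.0]
wrist_force: [-0.2, -0.5, -4.4]
opening: 0.01
grasp_force: 113.9
```

```bash
python3 -m crank '[[0,[0,0,-0.01],0],[0,[0,0,-0.01],0]]' | grep -E 'pos|force: \['
python3 -m crank '[[0,[0,0,-0.01],0],[0,[0,0,-0.01],0]]'| grep -E 'pos|force: \['
```

```text
tool_pos: [0.6274, -0.2349, 0.278]
wrist_force: [0.2, 0.8, -5.7]
tool_pos: [0.6275, -0.235, 0.2776]
wrist_force: [1.7, -0.8, -2.8]
```

```bash
for i in 1 2; do python3 -m crank '[[0,[0,0,0],0]]' | grep -E 'pos|force: \['; done
python3 -m crank '[[0,[0,0,-0.004],0],[0,[0,0,-0.004],0]]'| grep -E 'pos|force: \['
```

```text
tool_pos: [0.6275, -0.235, 0.2776]
wrist_force: [-1.6, -1.9, -1.7]
tool_pos: [0.6275, -0.235, 0.2776]
wrist_force: [-0.7, 1.5, -2.2]
tool_pos: [0.6275, -0.2349, 0.2775]
wrist_force: [0.6, 0.0, 2.1]
```

Contact came at TCP z ≈ 277.8 mm, so the seat is at 279.8. I'll raise to that, then gauge the gap to the wall with a very light touch, using the wrist moment as the sensor.

```bash
cat > st.py <<'E'
from h import *
s=sense();print(np.round(s['clock'],2),np.round(s['tool_pos']*1000,2),np.round(s['wrist_force'],1),np.round(s['ft_torque'],3))
E
python3 -m crank '[[0,[0,0,0.04],0],[0,[0,0,0.04],0],[0,[0,0,0.04],0]]' >/dev/null; python3 st.py
python3 -m crank '[[0,[-0.01,0,0],0],[0,[-0.02,0,0],0],[0,[-0.02,0,0],0],[0,[-0.02,0,0],0]]'>/dev/null; python3 st.py
python3 -m crank '[[0,[-0.006,0,0],0],[0,[-0.006,0,0],0]]'>/dev/null; python3 st.py
```

```text
18.1 [ 627.37 -234.89  279.37] [ 0.5  0.5 -3.6] [-0.012  0.003 -0.019]
18.6 [ 626.2  -234.91  279.62] [-0.3 -0.6 -4.8] [ 0.018 -0.033 -0.007]
18.85 [ 625.86 -234.9   279.66] [-0.4  0.5 -4.7] [-0.025 -0.02   0.042]
```

```bash

python3 -m crank '[[0,[-0.006,0,0],0],[0,[-0.006,0,0],0],[0,[-0.006,0,0],0]]'>/dev/null; python3 st.py
python3 -m crank '[[0,[-0.006,0,0],0],[0,[-0.006,0,0],0],[0,[-0.006,0,0],0]]'>/dev/null; python3 st.py
```

```text
19.23 [ 625.51 -234.94  279.63] [-0.1 -0.  -5.6] [0.005 0.037 0.001]
19.6 [ 625.13 -234.95  279.63] [-2.8 -2.6 -4.7] [1.098 0.359 0.028]
```

```bash
for i in 1 2; do python3 -m crank '[[0,[0,0,0],0]]' >/dev/null; python3 st.py; done
```

```text
19.73 [ 625.15 -234.93  279.65] [-0.9  1.6 -5.4] [1.122 0.301 0.088]
19.85 [ 625.16 -234.92  279.62] [ 0.2  3.4 -4.4] [ 0.478  0.1   -0.054]
```

```bash
python3 -m crank '[[0,[0.015,0,0],0],[0,[0.034,0,0],0],[0,[0.034,0,0],0]]' >/dev/null; python3 st.py; for i in 1 2 3; do python3 -m crank '[[0,[0,0,0],0],[0,[0,0,0],0]]' >/dev/null; python3 st.py; done
```

```text
20.23 [ 627.29 -234.93  279.58] [ 0.6  0.4 -5.1] [-0.008  0.018  0.05 ]
20.48 [ 627.17 -234.95  279.63] [ 0.2 -0.3 -4.8] [ 0.031 -0.028  0.045]
20.72 [ 627.18 -234.93  279.65] [-0.6 -0.7 -4.5] [-0.023  0.047 -0.011]
20.98 [ 627.2  -234.92  279.61] [-0.5 -0.  -5. ] [ 0.049 -0.011 -0.041]
```

Readings are clean again. Wall contact at about 625.3 puts the seat at x ≈ 627.3, which agrees with the vision estimate. Small trim, then a final check.

```bash
python3 -m crank '[[0,[0.001,0,0.003],0],[0,[0.001,0,0.003],0],[0,[0.001,0,0.003],0],[0,[0.001,0,0.003],0]]' >/dev/null; python3 st.py
python3 - <<'E'
from pr import *
F={n:grab_frame(n) for n in('scene','top')};G=pickle.load(open("f0.pkl","rb"));H=pickle.load(open("h2.pkl","rb"))
g=lambda f:cv2.cvtColor(f["img"],cv2.COLOR_RGB2GRAY).astype(np.float32)
# bin shift start->now, on unobstructed bin parts: scene near end corner, top front-left corner
for n,b in(("scene",(350,400,85,140)),("scene",(355,402,120,185)),("top",(245,275,300,350)),("top",(245,275,390,440))):
    a=(slice(b[0],b[1]),slice(b[2],b[3]));w=cv2.createHanningWindow((b[3]-b[2],b[1]-b[0]),cv2.CV_32F)
    print(n,[cv2.phaseCorrelate(g(X[n])[a],g(F[n])[a],w) for X in(G,H)])
a=cv2.resize(F['scene']['img'][160:400,85:285,::-1],None,fx=2.5,fy=2.5,interpolation=cv2.INTER_CUBIC)
b=cv2.resize(F['top']['img'][120:320,120:320,::-1],(300,300));c=cv2.resize(F['top']['img'][160:280,300:420,::-1],(300,300))
cv2.imwrite('pics/end.png',np.hstack([a,np.vstack([b,c])]))
E
```

```text
21.48 [ 627.24 -234.92  279.83] [-0.1 -0.4 -5.6] [-0.048 -0.001  0.022]
scene [((0.06437449978964338, -0.0594702812806851), 0.9503451271057128), ((-0.11340367164757126, -0.10352613277215994), 0.9571566863059997)]
scene [((-0.15768025086057946, -0.06839892278445703), 0.8303709090859802), ((0.07420041671117872, -0.024636055771694032), 0.9647397009862794)]
top [((-1.798953027903675, 15.364904343305827), 0.34682184998194376), ((-0.19135817174336012, 0.8218464731497495), 1.0452853366533916)]
top [((0.29961430544154055, -0.6933178245219036), 0.23515520572662355), ((0.05108642427937937, -0.11521484713031249), 1.0095760825475057)]
```

View pics/end.png

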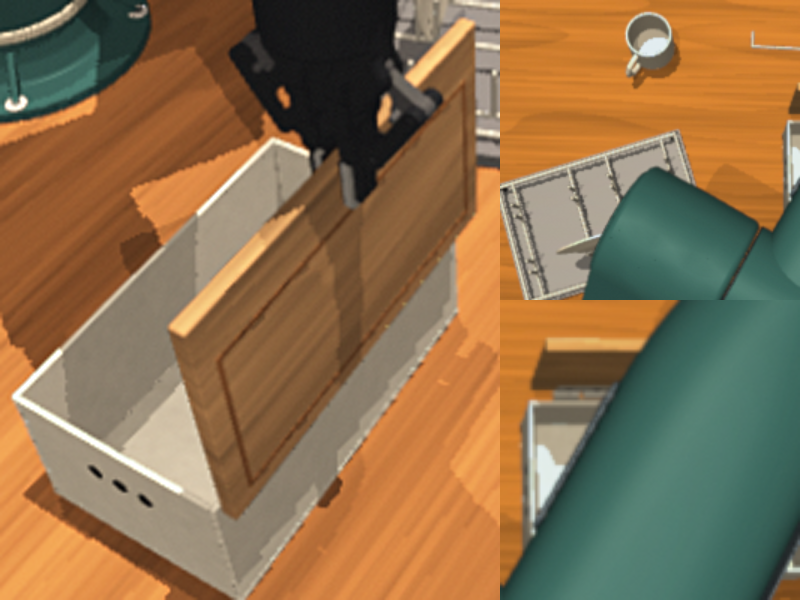

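The lid stands upright at the bin's back, with its lower near corner at crop (232,512). The bin has not shifted in the scene view (under 0.2 px), and the mug, rod and plate are in place. No contact load remains.

```bash
python3 -c "
from station import *
print(hand_in())"
```

```text
the job is handed in; nothing more can be done
None
```

I handed the job in with the lid still held upright at the back of the bin, its knuckles in the gaps and hanging free; the pin holes should line up to about half a millimetre, set by light touch because the board hid the knuckles from view.

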